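# Load a power module on the test jig's rails and press the contact plunger

## Task

Move the metal-cased power module from the jig's loading shelf onto the two narrow rails, so that it lies centred across them, square, and up against the end stop, without ever letting it fall off. Only then press the jig's black plunger head fully down to its stop and let it spring back up. Leave the module lying there and do not disturb the other things on the bench.

Things in the scene. Friction and masses are not known exactly. Their poses are not given: they have to be found in the camera images.
- jig: Grey and steel test jig fixed to the bench, about 200 x 400 x 125 mm. Origin on the bench; its y runs along the rails (loading goes towards +y: shelf, rails, end stop, plunger), z up. The flat grey loading shelf is 200 mm along x and reaches from y = -190 to -10 mm; its top is 45 mm above the bench.
- seat (a point): Where the loaded module's origin belongs: midway between the two steel rails, at their top (45 mm above the bench), 60 mm before the end stop; axes as the jig's. The rails are flush with the shelf, 12 mm wide each, centred 20 mm either side of this point, and run 150 mm along y from the shelf to the stop, with open air beside and between them.
- stop (a point): Middle of the upper edge of the end stop's inner face: an upright dark steel plate across the far end of the rails, 100 mm wide, top 70 mm above the bench; the jig's y = 140 mm.
- module: Power module: aluminium brick 90 mm (its x) by 120 mm (its y) by 30 mm tall, about 0.45 kg, vent slots and a black strip of brass terminals on top near its +y end. Origin: centre of its underside. Starts flat on the loading shelf, terminals towards the rails, off-centre and askew. Too wide to grip across; it slides.
- plunger_top (a point): Centre of the top of the black mushroom plunger head, 44 mm across, on the jig's middle line 40 mm behind the stop face, 125 mm above the bench when up. A contact arm from its stem, under the head, reaches over the stop to the jig's y = 113 mm; its pins hang 16 mm above the loaded module when up.
- plunger (a joint): Plunger travel in m: 0 up, 0.012 fully down at its stop. A spring lifts it (about 4 N to start, 8 N at the stop).
- bit_case: Bystander, loose: yellow screwdriver-bit case, 100 x 160 x 54 mm. Origin at its underside.
- screwdriver: Bystander, loose: screwdriver, 180 mm long, lying along its x.
- spool: Bystander, loose: grey wire spool standing on end, 64 mm diameter, 50 mm tall. Origin at its underside.
- flux_bottle: Bystander, loose: small amber bottle with a black cap, 42 mm diameter, 95 mm tall. Origin at its underside.
- heatsink: Bystander, loose: finned aluminium heat sink, 60 x 70 x 30 mm. Origin at its underside.
- board: Bystander, loose: blue laptop main board, 200 x 240 mm, under 20 mm tall. Origin at its underside.
- meter: Bystander, loose: grey hand-held multimeter lying on its back, 170 x 85 x 45 mm. Origin at its underside.
Things that resemble listed ones, but are neither listed nor needed, are in the scene too. What is shaped like the module but pink is not meant.

How it is judged:
By the outcome, as a careful person would: the job done as asked, in the order asked, and still so for the second after the job is handed in, with the robot touching nothing.
It also fails if it takes over 70 s, if anything falls off the work surface, if the arm or the gripper's body presses on something with over 40 N, if the wrist force passes 120 N, or if a joint passes its speed limit or range.

## Robot

A 6-joint arm with a two-finger parallel gripper is mounted at the origin on the work surface. World frame = base frame: x ahead of the robot, y to its left, z up, the work surface at z = 0. Lengths are in m, angles in degrees, forces in N, time in s.
With the tool pointing down it reaches from about 0.375 to 0.75 m from the base axis. Payload 9 kg.
Tool frame: the origin (TCP) lies where the fingers leave the gripper's body, on its centre line; the fingertips stand 73 mm ahead of it and the grasp point (between the pads) lies 54 mm ahead of it (robot.tip_reach is the distance from the TCP to the fingertips, in m); z points along the fingers, y is the line along which they close (so a half turn about z gives the same grasp; the last joint's range is limited). The gripper opens to 85 mm and grips with 20 to 120 N. Pads are 22 mm wide; open, the fingers measure 114 mm over their backs; the gripper's body (76 mm by 85 mm) begins 54 mm behind the grasp point. The pads swing forward as they close: fully open they stand 13 mm farther back than shut.
Start: joints at [50.552, 5.964, 5.575, 89.605, 0, 77.527], TCP at [0.272, 0.535, 0.304] pointing down, gripper open.
Joint ranges: [-171.21, 171.21], [-48.23, 106.86], [-62.78, 66.21], [-105.2, 120.99], [-86.42, 89.51], [-180, 180]. Speed limits (degrees/s): [127.2, 127.2, 147.25, 180, 180, 180].

## Interface

Orientations are given as [roll, pitch, yaw] about the fixed x, y, z axes, in that order (R = Rz(yaw) Ry(pitch) Rx(roll)).
In Python, from plant import robot gives the robot as it stands. Calls block until the motion is done:
- robot.move_pose(position, orientation): joint-space move of the TCP to a pose.
- robot.line_to(position, vel=0.15, rotation=None, guard=None): straight line of the TCP; rotation=None keeps the orientation; vel is the mean speed in m/s. With guard (N) it stops when the force on the tool has changed by that much, and returns True; else False.
- robot.goto_joints(angles): joint-space move.
- robot.set_gripper(opening): finger opening in m; the grip force is fixed at half the most; returns when the fingers have stopped.
- robot.pause(seconds).
- robot.ik(position, orientation): joint angles nearest the present ones, or None.
- robot.observe(): the state.
- robot.grab_frame(name): name is "side" or "top" or "wrist"; returns the picture (420x560x3 uint8, blue, green, red); there is no depth.
- robot.get_calibration(name): a dict with "vertical_fov" (degrees; the focal length in pixels is half the picture's height over the tangent of half this angle, whatever the lens; pixels are square), "cx", "cy" (the principal point, pixels), "rvec" (rotation vector, rad) and "tvec" (3), from world to camera coordinates, as OpenCV has them. Camera axes: x right, y down, z forward; pixel columns grow to the right and rows downward; lengths in m; the calibration is good to about 2 mm. The wrist camera is an equidistant fisheye: a pixel r from the principal point sees the ray r / f radians off the axis. A picture is of the moment at which its call begins: read the wrist's pose just before it. get_calibration takes no time and is no camera call; for the wrist camera it gives the pose at the moment of the call.
A pose or a line that the arm cannot do raises robot.IKError and nothing moves.
- robot.job_done(): hands the job in; it is judged then, once.
The state is a dict: "time": time; "q": joint angles; "qvel": joint speeds; "joint_torque": joint torques, N m; "tool_pos": TCP position; "tcp_rot": TCP orientation; "ft_force": force on the tool from outside, world axes, zero at the start; "torque": the same for the moment, N m; "gripper_width": finger opening in m; "gripper_force": force on a finger pad.
Only numpy, scipy, OpenCV 4.12 (cv2) and the standard library are available. Lean on these libraries where they do the work, as an engineer would, in place of code of your own. Each camera call takes 0.05 s, during which the arm holds its last target. There are 200 camera calls.

## Working session

There is one attempt and no reset: what is moved stays moved. The work goes in short steps, each a Python script; the robot and the scene stay as the last script left them, time stands still between calls to the robot, and variables do not carry over. Pictures are saved under pics/ and viewed, at most 10 in all, crops included, and the job is handed in when it is done.

```bash
mkdir -p pics; ls
cat > h.py <<'E'
import numpy as np, cv2
from plant import robot
def cal(n):
    c=robot.get_calibration(n); c['f']=210/np.tan(np.radians(c['vertical_fov']/2)); c['R']=cv2.Rodrigues(np.array(c['rvec'],float))[0]; c['t']=np.array(c['tvec'],float).ravel(); return c
def ray(c,u,v,fish=False):
    x,y=(u-c['cx'])/c['f'],(v-c['cy'])/c['f']
    if fish:
        r=np.hypot(x,y); d=np.array([x/r*np.sin(r),y/r*np.sin(r),np.cos(r)]) if r>0 else np.array([0,0,1.])
    else: d=np.array([x,y,1.])
    return -c['R'].T@c['t'], c['R'].T@d
def onz(c,u,v,z,fish=False):
    o,d=ray(c,u,v,fish); return o+d*(z-o[2])/d[2]
def pix(c,p):
    q=c['R']@np.array(p,float)+c['t']; return c['f']*q[:2]/q[2]+[c['cx'],c['cy']]
E
python3 - <<'E'
from h import *
for n in ["side","top"]:
    im=robot.grab_frame(n); cv2.imwrite(f"pics/{n}0.png",im); c=cal(n); print(n,c['f'],c['cx'],c['cy'],-c['R'].T@c['t'],c['R'][2])
E
```

```text
pics
side 406.0866937880784 283.006885453056 209.49363675030173 [ 0.06835999 -0.69968984  0.87128955] [ 0.4268189   0.59937877 -0.6771785 ]
top 499.6774985114677 276.6514205661868 207.68391139897568 [ 0.33711252 -0.01299099  1.40541827] [ 0.17825588  0.00271701 -0.98398042]
```

View pics/top0.png

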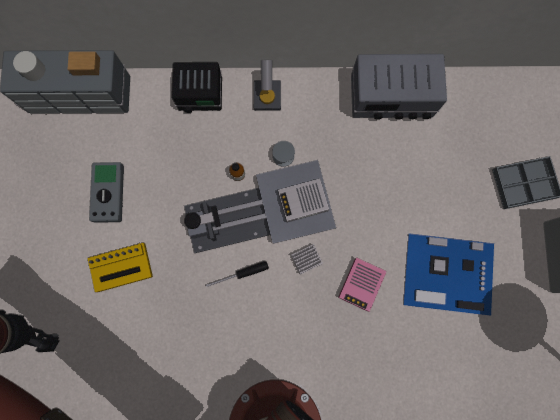

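View pics/side0.png

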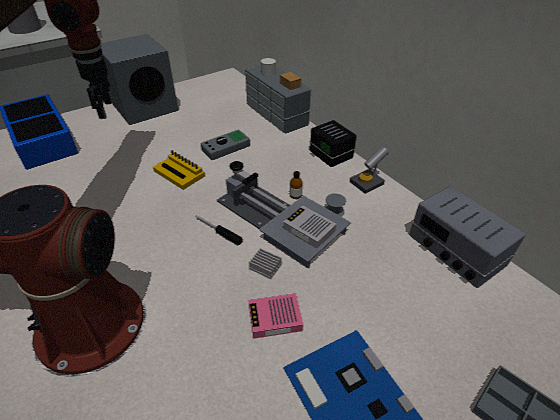

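The candidates for the module are the grey brick at top (303,200), on the shelf with its terminals to the left, and the pink one at (362,284). The grey metal one on the shelf fits; pink is excluded. The jig runs from the shelf (297,200) to the plunger (193,220). I'll confirm this in an enlarged crop and get a close wrist view.

Run:
```python
from h import *
im=cv2.imread("pics/top0.png"); cv2.imwrite("pics/crop.png",cv2.resize(im[130:265,165:350],None,fx=4,fy=4,interpolation=cv2.INTER_CUBIC))
c=cal("top")
for u,v in [(255,180),(320,161),(335,232),(272,242)]: print(onz(c,u,v,.045))
print('pl',onz(c,193,220,.125)); print('mod',onz(c,303,200,.075))
p=onz(c,297,200,.045)
try:
    robot.move_pose([p[0]-.0,p[1]+.05,.36],[180,0,90])
except Exception as e:
    print(e); robot.move_pose([p[0],p[1]+.05,.33],[180,0,0])
cw=cal("wrist"); w=robot.grab_frame("wrist"); cv2.imwrite("pics/w1.png",w)
np.save("w1.npy",np.r_[cw['rvec'],cw['tvec']]); o=robot.observe(); print(o['time'],o['tool_pos'],o['q'],o['tcp_rot'],-cw['R'].T@cw['t'],cw['R'][2],cw['f'],cw['vertical_fov'])
```

```text
[0.66247555 0.0509929  0.045     ]
[ 0.71651738 -0.13170673  0.045     ]
[ 0.51510976 -0.16894857  0.045     ]
[0.48830726 0.00383729 0.045     ]
pl [0.53755494 0.20767022 0.125     ]
mod [ 0.59899938 -0.08087961  0.075     ]
2.45 [ 0.60495538 -0.01484135  0.35998863] [-1.37748293e+01  8.14069042e+00  1.37810477e+01  9.56430507e+01
  7.32372165e-03  7.61398823e+01] [-1.79999139e+02 -7.75570130e-03  9.00852882e+01] [0.60480032 0.05723429 0.43127873] [-7.77857842e-06 -2.84633933e-01 -9.58636283e-01] 325.19226210127806 65.70646984690485
```

View pics/crop.png

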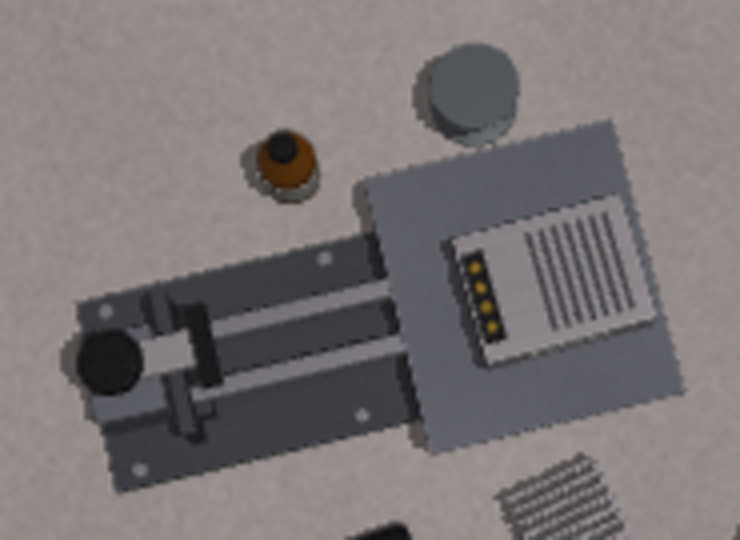

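View pics/w1.png

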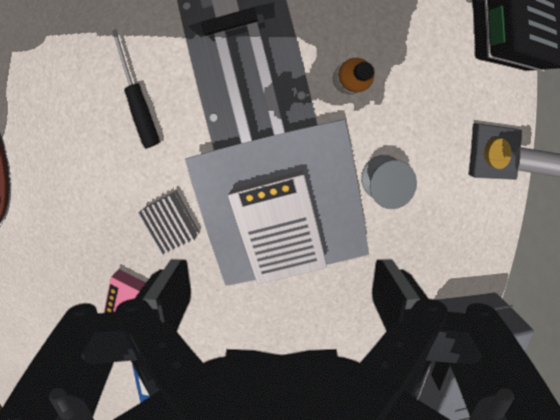

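Confirmed: the crop shows a grey brick with brass terminals on the shelf. In the wrist view the shelf corners are at about (187,157), (347,121), (369,254), (226,285), and the module is at (278,228). Next I'll measure with masks.

```bash
cat >> h.py <<'E'
def loadcal(f):
    a=np.load(f); c=cal("wrist"); c['R']=cv2.Rodrigues(a[:3])[0]; c['t']=a[3:]; return c
def rect(c,mask,z,fish):
    cs,_=cv2.findContours(mask,cv2.RETR_EXTERNAL,cv2.CHAIN_APPROX_NONE); k=max(cs,key=cv2.contourArea)
    h=cv2.convexHull(k)[:,0]
    P=np.array([onz(c,u,v,z,fish)[:2] for u,v in h])*1000
    (x,y),(w,l),a=cv2.minAreaRect(P.astype(np.float32)); return k,(x,y),(w,l),a
E
python3 - <<'E'
from h import *
w=cv2.imread("pics/w1.png"); c=loadcal("w1.npy")
for u,v in [(210,190),(340,180),(345,245),(240,200),(250,222),(300,230),(120,220),(300,320),(320,260),(236,230),(270,182),(232,50),(215,70),(180,130)]: print((u,v),w[v,u],end=' ')
hsv=cv2.cvtColor(w,cv2.COLOR_BGR2HSV)
d=w[...,0].astype(int)-w[...,2]
roi=np.zeros(w.shape[:2],np.uint8); cv2.fillPoly(roi,[np.array([[180,154],[350,114],[378,258],[222,294]])],255)
m=((d>4)&(roi>0)).astype(np.uint8)*255
m=cv2.morphologyEx(m,cv2.MORPH_OPEN,np.ones((3,3)))
k,ce,wl,a=rect(c,m,.045,True); print('\nshelf',ce,wl,a)
inn=np.zeros_like(roi); cv2.fillPoly(inn,[cv2.convexHull(k)],255); inn=cv2.erode(inn,np.ones((7,7)))
b=((w.max(2)>150)&(inn>0)&(d<14)).astype(np.uint8)*255
b=cv2.morphologyEx(b,cv2.MORPH_OPEN,np.ones((2,2)))
b=cv2.morphologyEx(b,cv2.MORPH_CLOSE,np.ones((9,9)))
k2,ce,wl,a=rect(c,b,.075,True); print('mod',ce,wl,a)
v=w.copy(); cv2.drawContours(v,[k],-1,(0,255,0),1); cv2.drawContours(v,[k2],-1,(0,0,255),1)
cv2.imwrite("pics/v1.png",cv2.resize(v[100:300,150:400],None,fx=3,fy=3,interpolation=cv2.INTER_NEAREST))
E
```

```text
(210, 190) [147 140 139] (340, 180) [135 128 128] (345, 245) [132 126 126] (240, 200) [143 144 149] (250, 222) [201 201 210] (300, 230) [186 186 193] (120, 220) [188 195 206] (300, 320) [189 196 207] (320, 260) [187 187 195] (236, 230) [143 136 135] (270, 182) [78 79 82] (232, 50) [52 50 50] (215, 70) [92 88 87] (180, 130) [191 200 211] 
shelf (603.9810791015625, -58.88151550292969) (198.57501220703125, 179.14785766601562) 13.580669403076172
mod (601.728515625, -77.0450668334961) (89.77436065673828, 109.78762817382812) 15.429043769836426
```

View pics/v1.png

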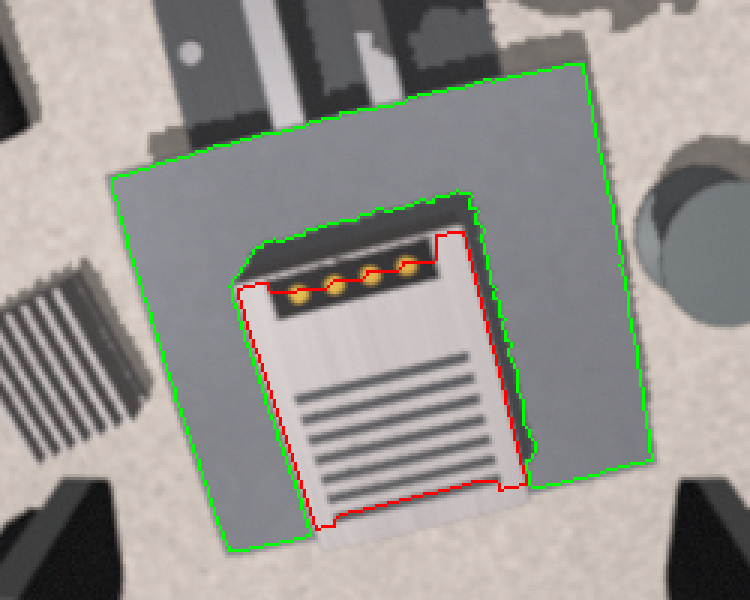

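The shelf fit is good (198.6×179 mm, jig yaw 13.6°). The module's rear merges with the bench colour, so I'll take it from its side and front edges.

```bash
cat >> h.py <<'E'
Y=13.58; cz,sz=np.cos(np.radians(Y)),np.sin(np.radians(Y))
RJ=np.array([[cz,-sz],[sz,cz]]); OJ=np.array([.60398,-.05888])+RJ@[0,.1]
def J(x,y,z): return [*(OJ+RJ@np.array([x,y])/1000),z/1000]   # jig mm -> world m
def toJ(p): return RJ.T@(np.array(p[:2])-OJ)*1000
E
python3 - <<'E'
from h import *
c=loadcal("w1.npy")
for n,u,v in [('FL',237,286),('FR',464,228),('L',317,528),('R',526,484),('BL',322,546),('BR',529,497)]:
    print(n,toJ(onz(c,150+(u+.5)/3,100+(v+.5)/3,.075,True)).round(1))
# both rails' edges at z .045
for u,v in [(245,0),(275,0),(275,128),(302,122),(358,35),(372,104),(402,98)]: print(toJ(onz(c,150+(u+.5)/3,100+(v+.5)/3,.045,True)).round(1))
for y in (-200,60): 
  for yaw in (Y,Y+90,Y-90,Y+180): 
    q=robot.ik(J(0,y,125),[180,0,yaw]); print(y,yaw,None if q is None else np.round(q))
for x in (-110,110):
  for yaw in (Y,Y+90,Y-90,Y+180): 
    q=robot.ik(J(x,-80,125),[180,0,yaw]); print(x,yaw,None if q is None else np.round(q))
E
```

```text
FL [-51.3 -63.6]
FR [ 37.3 -62. ]
L [ -48.3 -170.8]
R [  39.8 -171.1]
BL [ -48.6 -179.6]
BR [  39.9 -177.3]
[-24.8  41.5]
[-13.3  38.4]
[-25.9 -11. ]
[-14.8 -11.4]
[14.9 16.8]
[ 13.8 -11.1]
[ 25.8 -11.5]
-200 13.58 [-26.  16.  -1.  72.   0. 141.]
-200 103.58 [-26.  16.  -1.  72.   0.  51.]
-200 -76.42 [ -26.   16.   -1.   72.    0. -129.]
-200 193.58 [-26.  16.  -1.  72.   0. -39.]
60 13.58 [ -3.   4. -15.  71.   0. 163.]
60 103.58 [ -3.   4. -15.  71.   0.  73.]
60 -76.42 [  -3.    4.  -15.   71.    0. -107.]
60 193.58 [ -3.   4. -15.  71.   0. -17.]
-110 13.58 [-23. -10. -28.  71.   0. 144.]
-110 103.58 [-23. -10. -28.  71.   0.  54.]
-110 -76.42 [ -23.  -10.  -28.   71.    0. -126.]
-110 193.58 [-23. -10. -28.  71.   0. -36.]
110 13.58 [-12.  27.  11.  75.   0. 155.]
110 103.58 [-12.  27.  11.  75.   0.  65.]
110 -76.42 [ -12.   27.   11.   75.    0. -115.]
110 193.58 [-12.  27.  11.  75.   0. -25.]
```

```bash
cat >> h.py <<'E'
def look(name):
    cw=cal("wrist"); w=robot.grab_frame("wrist"); cv2.imwrite(f"pics/{name}.png",w); np.save(f"{name}.npy",np.r_[cw['rvec'],cw['tvec']]); return w,cw
E
python3 - <<'E'
from h import *
print(robot.tip_reach); robot.set_gripper(.06); tr=robot.tip_reach*1000; print(tr,robot.observe()['gripper_width'])
o=[180,0,Y+180]
robot.move_pose(J(-85,-121,200),o)
z=55+tr
robot.line_to(J(-85,-121,z),.12)
f0=np.array(robot.observe()['ft_force'])
for x in (-68,-64,-62,-60,-58,-57,-56):
    robot.line_to(J(x,-121,z),.03); s=robot.observe(); print(x,(RJ.T@(np.array(s['ft_force'])-f0)[:2]).round(2),toJ(s['tool_pos']).round(2))
robot.line_to(J(-85,-121,z),.1); robot.line_to(J(-85,-121,250),.2)
robot.move_pose(J(-5,-80,360),[180,0,Y+90]); look("w2"); print(robot.observe()['time'])
E
python3 - <<'E'
import cv2
w=cv2.imread('pics/w2.png'); cv2.imwrite('pics/w2c.png',cv2.resize(w[90:290,150:400],None,fx=3,fy=3,interpolation=cv2.INTER_NEAREST))
E
```

```text
0.0726
72.6 0.06002228008238366
-68 [-1.06 -0.11] [ -68.03 -120.92]
-64 [0.28 0.27] [ -63.88 -121.01]
-62 [0.02 1.29] [ -62.09 -120.9 ]
-60 [-2.    0.78] [ -59.99 -120.91]
-58 [-0.95  0.81] [ -57.88 -121.05]
-57 [-1.22 -0.75] [ -56.96 -121.09]
-56 [-1.35  0.53] [ -55.95 -121.06]
10.3333
```

View pics/w2c.png

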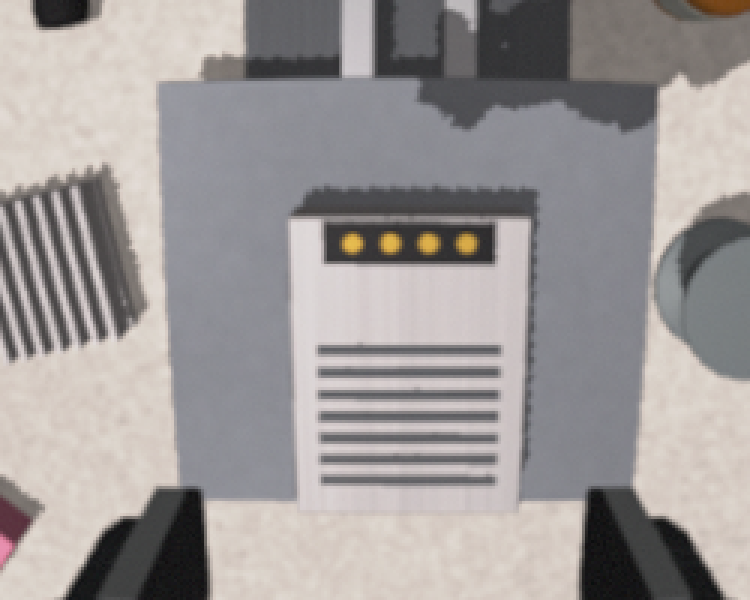

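The module is now square to the shelf in the view (FL (290,217), FR (532,217), BL (298,511), BR (520,512) in the crop). I'll compute its offset and push from behind to a mid check.

```bash
cat > m.py <<'E'
from h import *
def crop_pts(name,pts,x0,y0,s=3,z=.075):
    c=loadcal(name+".npy"); return np.array([toJ(onz(c,x0+(u+.5)/s,y0+(v+.5)/s,z,True)) for u,v in pts]).round(1)
E
python3 - <<'E'
from m import *
P=crop_pts("w2",[(290,217),(532,217),(298,511),(520,512)],150,90); print(P)
print(crop_pts("w2",[(159,83),(657,83),(180,499),(634,499),(342,76),(373,76),(443,76),(477,76)],150,90,z=.045))
cx=P[:,0].mean(); tr=72.6; z=55+tr; o=[180,0,Y+90]
robot.move_pose(J(0,-225,z+60),o); robot.line_to(J(0,-225,z),.12)
robot.line_to(J(0,-195,z),.06); robot.line_to(J(0,-121,z),.05)
s=robot.observe(); print(toJ(s['tool_pos']),s['time'])
look("w3a")
robot.line_to(J(0,-150,z),.1); robot.line_to(J(0,-150,200),.2);robot.move_pose(J(0,-30,360),o); w,_=look("w3"); print(robot.observe()['time'])
cv2.imwrite('pics/w3c.png',cv2.resize(w[90:290,150:400],None,fx=3,fy=3,interpolation=cv2.INTER_NEAREST))
E
```

```text
[[ -43.7  -62.6]
 [  45.7  -62.3]
 [ -44.  -181.8]
 [  46.1 -182.3]]
[[ -98.9  -12. ]
 [  99.7  -11.2]
 [ -99.9 -191.7]
 [ 101.7 -191.6]
 [ -25.7  -11.1]
 [ -13.6  -11.1]
 [  13.7  -11. ]
 [  27.   -10.8]]
[ 4.64872888e-02 -1.21021868e+02] 14.1667
16.0333
```

View pics/w3c.png

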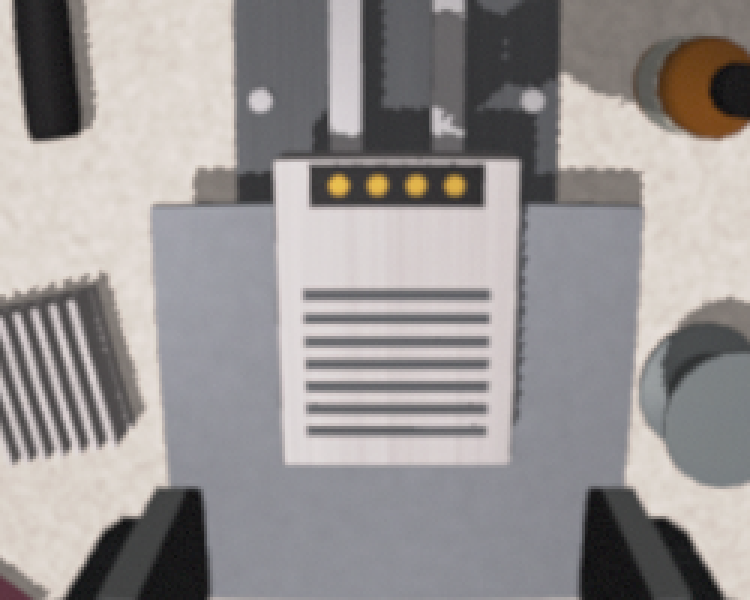

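The module is straight on the shelf, with corners at (274,158), (520,159), (285,463), (509,463) in the crop. If it is centred, I'll continue to the stop with a force guard.

Run:
```python
from m import *
P=crop_pts("w3",[(274,158),(520,159),(285,463),(509,463)],150,90); print(P)
print(crop_pts("w3",[(152,206),(641,206),(167,480),(626,480),(331,130),(361,130)],150,90,z=.045))
cx=P[:,0].mean(); print(cx)
if abs(cx)<2:
    z=55+72.6; o=[180,0,Y+90]
    robot.move_pose(J(0,-150,z+60),o); robot.line_to(J(0,-150,z),.12)
    robot.line_to(J(0,-122,z),.06); robot.line_to(J(0,-2,z),.05)
    h=robot.line_to(J(0,16,z),.015,guard=12)
    s=robot.observe(); print(h,toJ(s['tool_pos']),s['ft_force'],s['time'])
    robot.line_to(J(0,-40,z),.1); robot.line_to(J(0,-40,220),.2);robot.move_pose(J(0,10,360),o); w,_=look("w4"); print(robot.observe()['time'])
    cv2.imwrite('pics/w4c.png',cv2.resize(w[30:230,150:400],None,fx=3,fy=3,interpolation=cv2.INTER_NEAREST))
```

```text
[[ -44.3    9.2]
 [  45.3    8.9]
 [ -43.7 -110.4]
 [  45.  -110.3]]
[[ -98.6  -11.9]
 [  99.3  -11.7]
 [-100.2 -132.3]
 [ 101.2 -132. ]
 [ -25.4   17.3]
 [ -13.6   17.2]]
0.5749999999999993
True [-0.12651817  8.66320195] [ 0.35835324 -1.20879884  1.50092703] 21.4917
23.425
```

View pics/w4c.png

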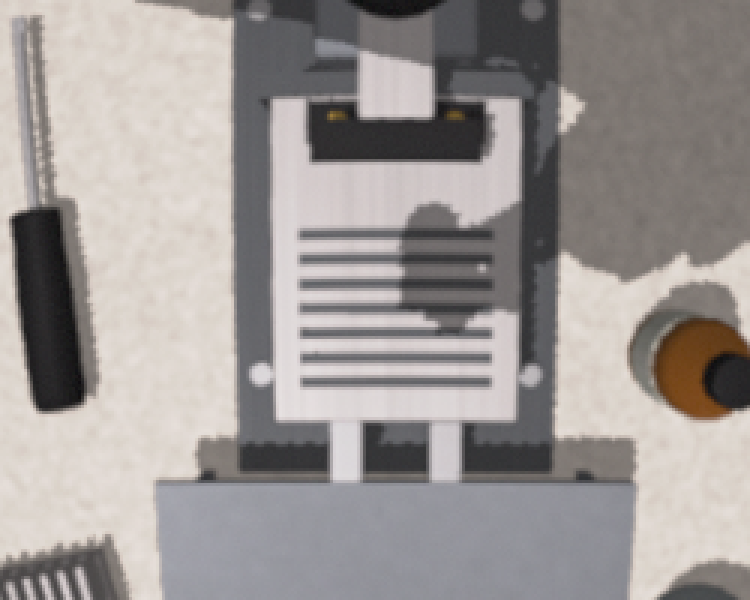

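The module is on the rails against the stop, with corners at (270,98), (522,98), (275,421), (517,421) in the crop. The pins' arm hangs clear above the terminals. I'll check the numbers and then press the plunger.

Run:
```python
from m import *
P=crop_pts("w4",[(270,98),(522,98),(275,421),(517,421)],150,30); print(P)
print(crop_pts("w4",[(331,440),(362,440),(430,440),(462,440)],150,30,z=.045))
assert abs(P[:,0].mean())<2.5 and P[0,1]>137
robot.set_gripper(0); o=[180,0,Y+90]; tr=robot.tip_reach*1000
robot.move_pose(J(0,180,tr+190),o); robot.line_to(J(0,180,tr+132),.1); robot.pause(.2)
h=robot.line_to(J(0,180,tr+105),.02,guard=25)
s=robot.observe(); print(h,s['tool_pos'][2]*1000-tr,s['ft_force'],s['time'])
for _ in range(4): robot.pause(.1); s=robot.observe(); print(s['tool_pos'][2]*1000-tr,s['ft_force'][2])
w=robot.grab_frame("side"); cv2.imwrite("pics/side_pressed.png",w)
```

```text
[[-44.8 138.1]
 [ 45.6 138.2]
 [-44.3  18.7]
 [ 45.4  18.9]]
[[-25.6   5.5]
 [-13.1   5.4]
 [ 14.3   5.5]
 [ 27.2   5.5]]
True 113.25130964884661 [-2.77052894 -0.20341429  8.32189079] 26.7167
113.15855323089659 7.01172399495507
113.12915502846207 6.806208859372813
113.11501820086065 6.949056793670038
113.09628688066454 8.229924738740106
```

Run:
```python
from m import *
tr=robot.tip_reach*1000; o=[180,0,Y+90]
h=robot.line_to(J(0,180,tr+110.5),.01,guard=22)
s=robot.observe(); print(h,s['tool_pos'][2]*1000-tr,s['ft_force'][2])
for z in (112.6,112.2,111.8):
    robot.line_to(J(0,180,tr+z),.02); robot.pause(.15); s=robot.observe(); print(z,s['tool_pos'][2]*1000-tr,s['ft_force'][2])
    if s['ft_force'][2]>15: break
robot.line_to(J(0,180,tr+135),.04); robot.line_to(J(0,180,tr+190),.15)
robot.move_pose(J(0,60,380),o); robot.set_gripper(.06); robot.pause(.3)
w,_=look("w5"); print(robot.observe()['time'])
cv2.imwrite('pics/w5c.png',cv2.resize(w[:250,120:430],None,fx=2.4,fy=2.4,interpolation=cv2.INTER_CUBIC))
```

```text
False 112.91373717192636 20.85279918792553
112.6 113.20653362935786 6.904592655110361
112.2 113.08477693395187 8.095334710116633
111.8 112.98097540341797 10.919770340998774
31.6417
```

View pics/w5c.png

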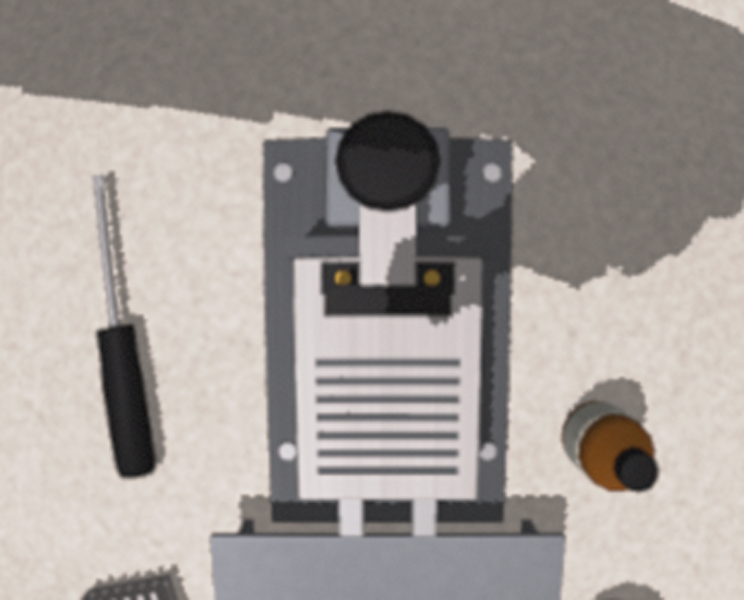

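The module is still square against the stop, with corners at about (295,258) to (480,498). The plunger head at (388,160) is back up. The press met a hard stop at a tip height of 112.9 mm with 21 N, so it went fully down.

```bash
python3 -c "
from plant import robot
print(robot.job_done())"
```

```text
the job is handed in; nothing more can be done
None
```

The job is handed in: the module lies square on the rails, centred to within about 1 mm and against the stop, and the plunger was then pressed to its hard stop and sprang back up, in about 32 s of robot time.

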